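# Close up the jeweller's chest

### The arm

A 7-joint arm with a two-finger parallel gripper is mounted at the origin on the work surface. World frame = base frame: x ahead of the robot, y to its left, z up, the work surface at z = 0. Lengths are in m, angles in rad, forces in N, time in s.
With the tool pointing down it reaches from about 0.4 to 0.85 m from the base axis. Payload 4.4 kg.
Tool frame: the origin (TCP) lies midway between the tips of the shut fingers; the grasp point (between the pads) lies 19 mm behind it (grip_point_offset is the distance from the TCP to the grasp point, in m); z points along the fingers, y is the line along which they close (so a half turn about z gives the same grasp; the last joint's range is limited). The gripper opens to 94 mm and grips with 3 to 60 N. Pads are 16 mm wide; open, the fingers measure 119 mm over their backs; the gripper's body (75 mm by 177 mm) begins 78 mm behind the grasp point.
Start: joints at [-1.321, 0.628, 0.038, 1.517, -0.027, 0.996, -0.02], TCP at [0.202, 0.618, 0.181] pointing down, gripper open.
Joint ranges: [-3.06, 3.06], [-0.37, 2.12], [-1.25, 1.32], [0.18, 2.47], [-1.1, 4.24], [0.23, 1.98], [-2.94, 2.94]. Speed limits (rad/s): [2.57, 2.57, 3.14, 3.14, 3.14, 3.14, 3.14].

### API

Orientations are given as a unit quaternion [x, y, z, w].
In Python, from station import * gives the robot as it stands.
- The arm moves only by the tool step_arm, never from a script. Its argument "rows" is a list of rows, each a list of 3 entries, a list of its own where there are three numbers: the gripper's target within -1 to 1 (fully open at 1, half-way at 0, shut at -1), then the shift along the tool's x, y, z normalised to -1 to 1, where 1 is 100 mm, then the turn about the tool's z normalised to -1 to 1, where 1 is 60 degrees. In form: [[jaw, [dx, dy, dz], spin], ...]. A call has 1 to 10 rows; each row is the pose to reach, as a shift and turn from the pose commanded when the call began, along the tool's axes at that moment; what a row does not reach only later rows make up. A row lasts 1/8 s, in which the tool goes at most 62.5 mm and 10.7 degrees, less where a joint would pass 70% of its speed; a pose out of reach is approached as far as the arm can. A call with a number of a shift or a turn outside -1 to 1 is refused whole. A call with a gripper value outside its range is refused whole. The fingers move at their own pace and stop on an object; "squeeze" is the grip in N (left out, the last holds). Time passes only in rows, so rows that repeat a pose let the fingers close. It gives the time, the measured TCP pose, the force, the opening and the grip force at its end, in the units of the state.
- read_state(): the state, without advancing time (a new reading comes with each control period).
- get_image(name): name is "scene" or "top"; returns a dict with "img" (384x512x3 uint8, blue, green, red), "fx", "fy", "cx", "cy" (pixels), "R" (3x3) and "t" (3): a world point X has camera coordinates R X + t. Camera axes: x right, y down, z forward; pixel columns grow to the right and rows downward; lengths in m; the calibration is good to about 2 mm. A picture is of the moment at which its call begins. There is no depth.
- job_done(): hands the job in; it is judged then, once.
Trained networks look in the newest picture that a camera, given by its name, has taken for a name from the list of things; names that differ only in an ending like _2 or _b are one class to them, and where a whole thing is asked for, a point or a joint stands for the part that bears it (a point fixed in the world has none). Each returns a list of dicts, best first, with "confidence" (0 to 1); they miss things now and then, are a little off and sometimes report something else, mostly with a low value. They report only what shows in the picture. A call takes as long as a camera call.
- find_in(name, camera): "position" ([row, column] in pixels, amid what is visible of it).
- mark_of(name, camera): "position" ([row, column] in pixels: a listed point, or the origin of a listed thing).
The state is a dict: "t": time; "q": joint angles; "dq": joint speeds; "joint_torque": joint torques, N m; "tool_pos": TCP position; "orientation": TCP orientation; "wrist_force": force on the tool from outside, world axes, zero at the start; "ft_torque": the same for the moment, N m; "finger_gap": finger opening in m; "finger_force": force on a finger pad.
Only numpy, scipy, OpenCV 4.12 (cv2) and the standard library are available. Lean on these libraries where they do the work, as an engineer would, in place of code of your own. Each camera call takes 0.05 s, during which the arm holds its last target. There are 200 camera calls.

### The job

Close up the small wooden chest on the jeweller's bench with the fingertips: first push both drawers fully home, then push the raised lid down until it lies shut on the box. Work gently, without slamming anything, do not grasp or lift anything, do not pull the drawers or the lid further open, and leave the mandrel, the jar and the mould block standing where they are.

Things in the scene. Friction and masses are not known exactly. Their poses are not given: they have to be found in the camera images.
- chest: Wooden bench-top chest, fixed to the bench, 150 (x, depth) x 300 (y, width) x 92 mm high without the lid. Origin: centre of its underside. Its -x axis points out of the front (roughly to the robot), +y to its left drawer (robot's left), z up. Two drawers side by side in the front, above them a shallow open tray, over it the lid hinged along the top back edge.
- drawer_left (a joint): How far the left (+y) drawer stands open, m: 0 = fully home, front flush with the chest; at most 0.10. It slides along the chest's x axis, opening to -x. The front is 131 mm wide, from 14 to 64 mm above the bench, its middle at chest y = +72.5 mm. It slides against about 1.5 N of friction, stays where it is left, and meets a hard stop at 0.
- drawer_right (a joint): The same for the right (-y) drawer, middle at chest y = -72.5 mm.
- knob_left (a point): Middle of the front end of the left drawer's round wooden knob: flat end face 20 mm across, a thicker rim 26 mm across set 4 mm back from it (the rim is not to be pinched), standing 30 mm out from the drawer front, axis along chest x, 40 mm above the bench. It moves with the drawer; with the drawer home it lies at chest (-105, +72.5, 40) mm.
- knob_right (a point): The same for the right drawer; with the drawer home it lies at chest (-105, -72.5, 40) mm.
- lid (a joint): Lid angle, rad: 0 = shut (lying flat on the box), positive = raised, about 1.57 = upright. A flat board 152 mm from hinge to free edge, 300 mm wide, 10 mm thick, no handle. The hinge is stiff: the lid stays at any angle and must be pushed all the way down, about 1 to 3 N near the free edge.
- lid_edge (a point): Middle of the free edge of the lid, on its outer (upper when shut) face; with the lid shut it lies at chest (-77, 0, 102) mm. The raised free edge is the part of the lid highest up; the outer face then looks up and away from the robot.
- lid_hinge (a point): Middle of the lid's hinge line, at chest (+75, 0, 92) mm; the line runs along chest y. The lid's underside passes through it, the outer face lies 10 mm beyond.
- mandrel: Bystander: steel ring mandrel, a slim upright cone 130 mm high on a round foot 64 mm wide. Loose. Origin: centre of its underside, z up.
- jar: Bystander: amber glass jar with a white lid, 56 mm wide, 75 mm high. Loose. Origin: centre of its underside, z up.
- mould: Bystander: plain wooden-faced mould block 75 x 55 x 45 mm high. Loose. Origin: centre of its underside, z up.

How it is judged:
By the outcome, as a careful person would: the job done as asked, in the order asked, and still so for the second after the job is handed in, with the robot touching nothing.
It also fails if it takes over 64 s, if anything falls off the work surface, if the arm or the gripper's body presses on something with over 40 N, if the wrist force passes 120 N, or if a joint passes its speed limit or range.

## Working session

There is one attempt and no reset: what is moved stays moved. The work goes in short steps, Python scripts to look and compute and a tool call to move; the robot and the scene stay as the last step left them, time stands still between calls to the robot, and variables do not carry over. Pictures are saved under pics/ and viewed, at most 10 in all, crops included, and the job is handed in when it is done.

Besides the shell and the picture viewer there is one more tool, called after "Call:" by a JSON object that holds its "op" and its "data", one argument or row to a line. step_arm: Moves the arm, as the interface text tells. Scaled input: -1 to 1 covers 100 mm each way for a shift and 60 degrees each way for a turn. Its arguments: {"type":"object","properties":{"rows":{"type":"array"},"squeeze":{"type":"number"}},"required":["rows"]}

```bash
mkdir -p pics; cat > h.py <<'E'
from station import *
import numpy as np, cv2
from scipy.optimize import least_squares
from scipy.spatial.transform import Rotation as Ro
def P(c): return np.array([[c['fx'],0,c['cx']],[0,c['fy'],c['cy']],[0,0,1]])@np.c_[c['R'],c['t']]
def proj(c,X):
    p=P(c)@np.r_[X,1]; return p[:2]/p[2]
E
python3 - <<'E'
from h import *
C={n:get_image(n) for n in("scene","top")}
for n in C: cv2.imwrite(f"pics/{n}0.png",C[n]['img'])
for k in "chest knob_left knob_right lid_edge lid_hinge mandrel jar mould".split():
    m={n:mark_of(k,n)[:2] for n in C}
    for n in C: print(k,n,[(np.round(d['position'],1).tolist(),round(d['confidence'],2)) for d in m[n]])
    if all(m.values()):
        p=[np.array(m[n][0]['position'])[::-1].astype(float).reshape(2,1) for n in C]
        X=cv2.triangulatePoints(P(C['scene']),P(C['top']),p[0],p[1])[:,0];X=X[:3]/X[3]
        print('   X',X.round(4),[np.round(proj(C[n],X)-q[:,0],1).tolist() for n,q in zip(C,p)])
s=read_state();print(s['tool_pos'],s['orientation'],s['finger_gap'],s['t'])
print(Ro.from_quat(s['orientation']).as_matrix().round(3))
E
```

```text
chest scene [([223.8, 234.8], 0.68)]
chest top [([166.7, 246.0], 0.89)]
   X [0.6363 0.0678 0.0129] [[-0.9, -0.3], [-0.2, 0.8]]
knob_left scene [([233.7, 311.5], 0.91)]
knob_left top [([228.4, 235.6], 0.73)]
   X [0.4782 0.0944 0.0424] [[-0.3, -0.1], [-0.1, 0.2]]
knob_right scene [([173.2, 303.5], 0.8)]
knob_right top [([212.8, 297.6], 0.79)]
   X [ 0.5049 -0.0552  0.0371] [[-3.9, -1.6], [-1.1, 3.8]]
lid_edge scene [([159.7, 210.1], 0.81)]
lid_edge top [([129.9, 245.6], 0.75)]
   X [0.6655 0.0609 0.2282] [[-1.0, -0.4], [-0.1, 0.9]]
lid_hinge scene [([204.9, 192.6], 0.83)]
lid_hinge top [([126.2, 240.2], 0.89), ([166.7, 248.3], 0.5)]
   X [0.7125 0.0778 0.1027] [[-2.3, -0.9], [-0.3, 2.0]]
mandrel scene [([314.9, 342.2], 0.82), ([171.5, 303.5], 0.19)]
mandrel top [([259.4, 178.7], 0.64)]
   X [ 0.4108  0.2391 -0.0029] [[1.4, 0.5], [0.4, -1.1]]
jar scene [([130.7, 229.3], 0.94)]
jar top [([147.7, 344.7], 0.77), ([128.1, 239.7], 0.68)]
   X [ 0.6811 -0.191  -0.0023] [[-2.2, -0.9], [-0.4, 2.3]]
mould scene []
mould top [([192.4, 162.8], 0.65)]
[0.20187076 0.61788594 0.18060349] [1.57250712e-01 9.87558714e-01 2.36794500e-05 1.58555006e-06] 0.09381915711359112 0.9
[[-0.951  0.311  0.   ]
 [ 0.311  0.951  0.   ]
 [ 0.     0.    -1.   ]]
```

```bash
python3 -c "
import cv2
a=cv2.imread('pics/scene0.png');b=cv2.imread('pics/top0.png')
cv2.imwrite('pics/scene0b.png',cv2.resize(a,(800,600)));cv2.imwrite('pics/top0b.png',cv2.resize(b,(800,600)))"
```

```text
(no output)
```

View pics/scene0b.png

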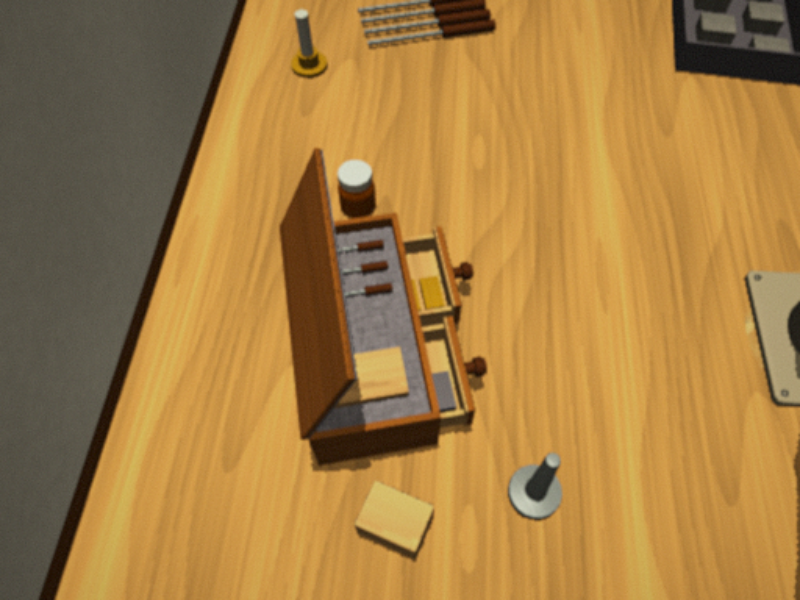

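View pics/top0b.png

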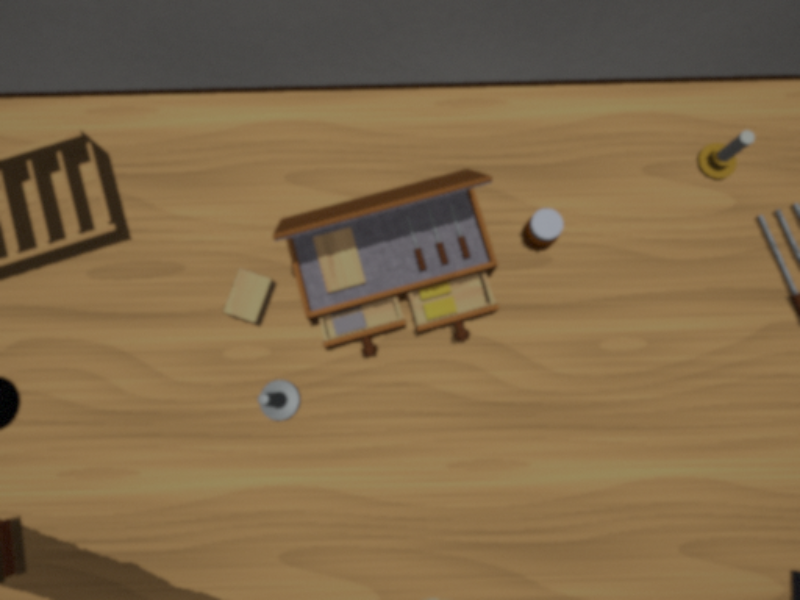

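```bash
cat > fit.py <<'E'
from h import *
def chest_pt(p,loc):
    c,s=np.cos(p[2]),np.sin(p[2]); return np.array([p[0]+c*loc[0]-s*loc[1],p[1]+s*loc[0]+c*loc[1],loc[2]])
def pts(p):
    dl,dr,th=p[3:6]
    return dict(chest=(0,0,0),knob_left=(-.105-dl,.0725,.04),knob_right=(-.105-dr,-.0725,.04),lid_hinge=(.075,0,.092),
     lid_edge=(.075-.152*np.cos(th)+.01*np.sin(th),0,.092+.152*np.sin(th)+.01*np.cos(th)),
     fl=(-.075,.15,.092),fr=(-.075,-.15,.092))
def fit(C,obs,p0=(.63,.06,.28,.03,.04,1.3)):
    def res(p):
        L=pts(p); return np.concatenate([(proj(C[n],chest_pt(p,L[k]))-np.array(rc)[::-1]) for n,k,rc in obs])
    r=least_squares(res,p0,loss='soft_l1',f_scale=2); return r.x,res(r.x).reshape(-1,2)
def observe(C,names="chest knob_left knob_right lid_edge lid_hinge".split()):
    o=[]
    for n in C:
        for k in names:
            m=mark_of(k,n)
            if m and m[0]['confidence']>.4:o.append((n,k,m[0]['position']))
    return o
E
python3 - <<'E'
from fit import *
C={n:get_image(n) for n in("scene","top")}
o=observe(C); f=1.5625
o+=[("scene","fl",(412/f,437/f)),("scene","fr",(215/f,397/f)),("top","fl",(317/f,312/f)),("top","fr",(266/f,495/f))]
p,r=fit(C,o); print(p.round(4).tolist())
for a,b in zip(o,r): print(a[:2],b.round(1))
np.save('p.npy',p)
L=pts(p)
for k in L: print(k,chest_pt(p,L[k]).round(4))
s=read_state(); R=Ro.from_quat(s['orientation']).as_matrix()
yaw=np.arctan2(R[1,1],R[0,1])-np.pi/2; print('tool y yaw deg',np.degrees(yaw),'spin norm',-np.degrees(p[2]-yaw)/60)
for side in(1,-1):
    d=p[3] if side>0 else p[4]
    g=chest_pt(p,(-.105-d-.05,side*.0725,.15)); print(side,g.round(4),'tool shift',(R.T@(g-s['tool_pos'])/.1).round(3))
E
```

```text
[0.6437, 0.058, 0.2471, 0.0503, 0.0597, 1.1337]
('scene', 'chest') [ 0.3 -2.2]
('scene', 'knob_left') [0.9 3. ]
('scene', 'knob_right') [-4.3 -2.1]
('scene', 'lid_edge') [ 0.3 -1. ]
('scene', 'lid_hinge') [-3.3  0.3]
('top', 'chest') [-1.   0.6]
('top', 'knob_left') [-2.  -0.3]
('top', 'knob_right') [1.5 2.2]
('top', 'lid_edge') [ 1.1 -0.5]
('top', 'lid_hinge') [-0.6 -1.3]
('scene', 'fl') [2.  2.1]
('scene', 'fr') [-0.3 -3.1]
('top', 'fl') [-4.5  0.9]
('top', 'fr') [1.4 0.1]
chest [0.6437 0.058  0.    ]
knob_left [0.4754 0.0903 0.04  ]
knob_right [ 0.5018 -0.0526  0.04  ]
lid_hinge [0.7165 0.0763 0.092 ]
lid_edge [0.6629 0.0628 0.2339]
fl [0.5343 0.1851 0.092 ]
fr [ 0.6077 -0.1058  0.092 ]
tool y yaw deg -18.093316822675074 spin norm -0.5375360828961819
1 [0.4269 0.0781 0.15  ] tool shift [-3.816 -4.432  0.306]
-1 [ 0.4533 -0.0648  0.15  ] tool shift [-4.511 -5.708  0.306]
```

Call:
{"op": "step_arm", "data": {
  "rows": [
    [-1, [-0.3, -0.35, 0], -0.17],
    [-1, [-0.6, -0.7, 0], -0.34],
    [-1, [-0.85, -1, 0], -0.5],
    [-1, [-0.85, -1, 0], -0.54],
    [-1, [-0.85, -1, 0], -0.54]
  ]
}}

```text
t: 2.12
tool_pos: [0.2514, 0.4975, 0.1809]
orientation: [-0.124, 0.992, 0.001, 0.0]
wrist_force: [0.3, 0.6, -0.3]
finger_gap: 0.0471
finger_force: 0.0
```

Call:
{"op": "step_arm", "data": {
  "rows": [
    [-1, [-0.1, -0.5, 0], 0],
    [-1, [-0.2, -1, 0], 0],
    [-1, [-0.2, -1, 0], 0]
  ]
}}

```text
t: 2.5
tool_pos: [0.2972, 0.4022, 0.1805]
orientation: [-0.122, 0.993, -0.001, 0.0]
wrist_force: [-0.9, 0.4, -0.2]
finger_gap: 0.0177
finger_force: 0.0
```

Call:
{"op": "step_arm", "data": {
  "rows": [
    [-1, [-0.1, -0.5, 0], 0],
    [-1, [-0.2, -1, 0], 0],
    [-1, [-0.2, -1, 0], 0]
  ]
}}

```text
t: 2.88
tool_pos: [0.3411, 0.3113, 0.1806]
orientation: [-0.122, 0.993, -0.0, 0.0]
wrist_force: [-0.6, 0.8, -0.1]
finger_gap: 0.0004
finger_force: 0.0
```

Call:
{"op": "step_arm", "data": {
  "rows": [
    [-1, [0, -0.5, 0], 0],
    [-1, [0, -1, 0], 0],
    [-1, [0, -1, 0], 0]
  ]
}}

```text
t: 3.25
tool_pos: [0.3651, 0.2151, 0.1807]
orientation: [-0.123, 0.992, -0.0, 0.0]
wrist_force: [0.9, 0.5, -0.2]
finger_gap: 0.0007
finger_force: 0.0
```

Call:
{"op": "step_arm", "data": {
  "rows": [
    [-1, [0, -0.5, 0], 0],
    [-1, [0, -1, 0], 0],
    [-1, [0, -1, 0], 0]
  ]
}}

```text
t: 3.62
tool_pos: [0.3905, 0.1186, 0.1807]
orientation: [-0.123, 0.992, 0.0, 0.001]
wrist_force: [0.3, 0.7, -0.3]
finger_gap: 0.0005
finger_force: 0.0
```

```bash
cat > st.py <<'E'
from fit import *
p=np.load('p.npy')
def chestframe(X): c,s=np.cos(p[2]),np.sin(p[2]); d=np.array(X)-[p[0],p[1],0]; return np.array([c*d[0]+s*d[1],-s*d[0]+c*d[1],d[2]])
s=read_state(); R=Ro.from_quat(s['orientation']).as_matrix()
print('t',s['t'],'TCP in chest mm',(chestframe(s['tool_pos'])*1e3).round(1),'tool yaw vs chest',round(np.degrees(np.arctan2(-R[0,1],R[1,1])-p[2]),2),'F',np.round(s['wrist_force'],2))
E
python3 - <<'E'
from st import *
C={n:get_image(n) for n in("scene","top")}
X={}
for k in("knob_left","knob_right","lid_edge"):
    q=[np.array(mark_of(k,n)[0]['position'])[::-1].astype(float).reshape(2,1) for n in C]
    Y=cv2.triangulatePoints(P(C['scene']),P(C['top']),q[0],q[1])[:,0];Y=Y[:3]/Y[3]; print(k,Y.round(4),'chest mm',(chestframe(Y)*1e3).round(1))
# check: where model knob/corners fall
im=C['top']['img'].copy(); L=pts(p)
L.update(bl=(.075,.15,.092),br=(.075,-.15,.092),tcp=None)
for k in L:
    X=np.array(s['tool_pos']) if k=='tcp' else chest_pt(p,L[k]); u=proj(C['top'],X); cv2.circle(im,(int(round(u[0])),int(round(u[1]))),2,(0,255,0),-1)
cv2.imwrite('pics/t1.png',cv2.resize(im[80:290,120:400],(800,600)))
E
```

```text
t 3.625 TCP in chest mm [-230.7  120.7  180.7] tool yaw vs chest -0.05 F [ 0.29  0.73 -0.27]
knob_left [0.4765 0.0917 0.0349] chest mm [-153.9   73.6   34.9]
knob_right [ 0.5048 -0.055   0.0287] chest mm [-162.4  -75.6   28.7]
lid_edge [0.6629 0.0665 0.2407] chest mm [ 20.7   3.5 240.7]
```

View pics/t1.png

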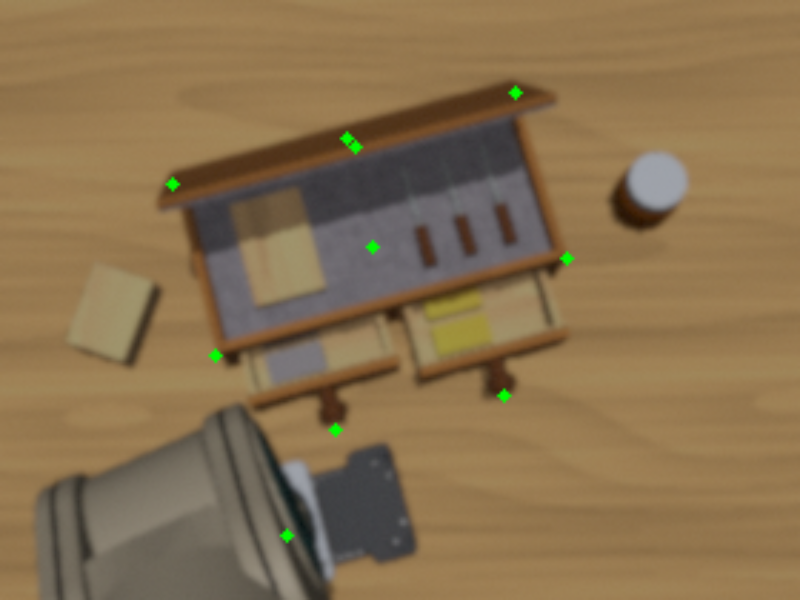

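Call:
{"op": "step_arm", "data": {
  "rows": [
    [-1, [0, -0.47, 0], 0],
    [-1, [0, -0.47, 0.5], 0],
    [-1, [0, -0.47, 1], 0],
    [-1, [0, -0.47, 1], 0]
  ]
}}

```text
t: 4.53
tool_pos: [0.3979, 0.0729, 0.0783]
orientation: [-0.125, 0.992, -0.0, -0.004]
wrist_force: [-0.3, -0.2, 0.5]
finger_gap: 0.0002
finger_force: 0.0
```

Call:
{"op": "step_arm", "data": {
  "rows": [
    [-1, [-0.2, 0, 0.25], 0],
    [-1, [-0.4, 0, 0.43], 0],
    [-1, [-0.5, 0, 0.43], 0],
    [-1, [-0.55, 0, 0.43], 0],
    [-1, [-0.6, 0, 0.43], 0],
    [-1, [-0.65, 0, 0.43], 0],
    [-1, [-0.7, 0, 0.43], 0],
    [-1, [-0.75, 0, 0.43], 0],
    [-1, [-0.8, 0, 0.43], 0]
  ]
}}

```text
t: 5.65
tool_pos: [0.4785, 0.093, 0.0375]
orientation: [-0.124, 0.992, -0.0, -0.0]
wrist_force: [-0.5, -0.2, 0.5]
finger_gap: 0.0006
finger_force: 0.0
```

```bash
python3 st.py
```

```text
t 5.65 TCP in chest mm [-151.7   74.3   37.5] tool yaw vs chest 0.14 F [-0.45 -0.16  0.45]
```

Call:
{"op": "step_arm", "data": {
  "rows": [
    [-1, [-0.05, 0, 0], 0],
    [-1, [-0.1, 0, 0], 0],
    [-1, [-0.15, 0, 0], 0]
  ]
}}

```text
t: 6.02
tool_pos: [0.4931, 0.0967, 0.0375]
orientation: [-0.125, 0.992, 0.0, -0.0]
wrist_force: [-0.1, -0.4, 0.1]
finger_gap: 0.0003
finger_force: 0.0
```

```bash
cat >pic.py <<'E'
from st import *
import sys
c=get_image("top");cv2.imwrite(f"pics/{sys.argv[1]}.png",cv2.resize(c['img'][80:290,120:400],(800,600)))
E
python3 pic.py t2
```

```text
t 6.025 TCP in chest mm [-136.6   74.4   37.5] tool yaw vs chest 0.15 F [-0.1  -0.44  0.08]
```

View pics/t2.png

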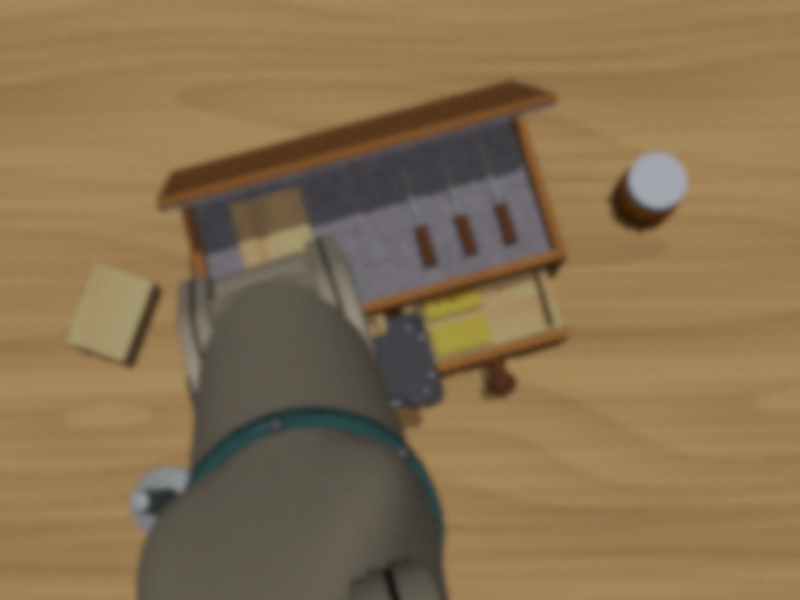

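```bash
python3 - <<'E'
from st import *
c=get_image("scene")
u=proj(c,s['tool_pos']);print('tcp px',u)
im=c['img'].copy();cv2.circle(im,tuple(int(round(v)) for v in u),1,(0,255,0),-1)
cv2.imwrite("pics/s2.png",cv2.resize(im[120:300,170:410],(800,600),interpolation=cv2.INTER_CUBIC))
for k in("knob_left","knob_right"):print(k,[(np.round(d['position'],1),round(d['confidence'],2)) for d in mark_of(k,"scene")])
E
```

```text
t 6.075 TCP in chest mm [-135.6   74.4   37.6] tool yaw vs chest 0.15 F [0.34 0.4  0.65]
tcp px [302.99725149 235.35575551]
knob_left [(array([231.4, 313.9]), 0.83)]
knob_right []
```

View pics/s2.png

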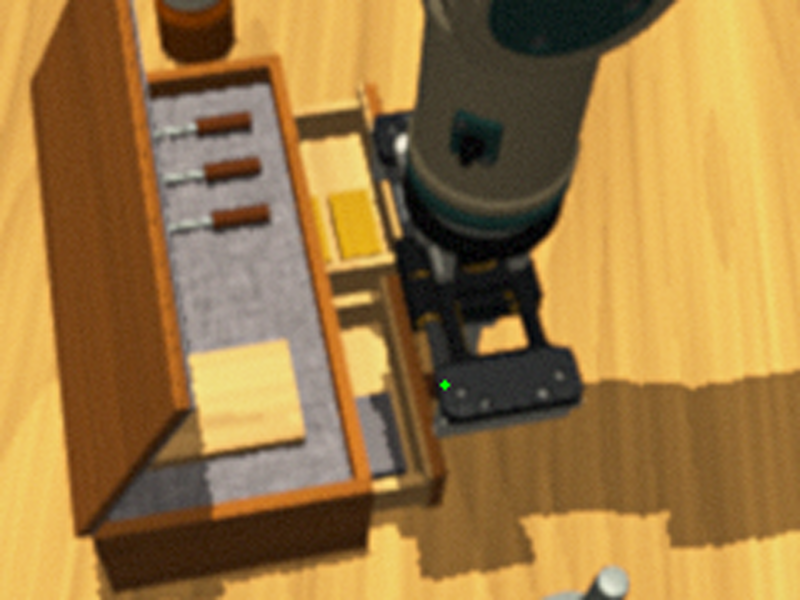

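```bash
python3 - <<'E'
from st import *
a=cv2.imread('pics/scene0.png')[150:290,250:350];c=get_image("scene");b=c['img'][150:290,250:350].copy()
a=cv2.resize(a,None,fx=4,fy=4,interpolation=cv2.INTER_CUBIC);b=cv2.resize(b,None,fx=4,fy=4,interpolation=cv2.INTER_CUBIC)
def dot(im,X,col):
    u=(proj(c,X)-[250,150])*4+1.5; cv2.circle(im,tuple(int(round(v)) for v in u),3,col,-1)
L=pts(p)
for k in("knob_left","knob_right"):dot(a,chest_pt(p,L[k]),(0,255,0))
for z in(.0,.02,.04,.06): dot(a,[*s['tool_pos'][:2],s['tool_pos'][2]+z],(255,0,0))
cv2.imwrite('pics/cmp.png',np.hstack([a,b])[:600])
E
```

```text
t 6.225 TCP in chest mm [-137.    74.4   37.5] tool yaw vs chest 0.14 F [-0.38 -0.33 -0.81]
```

View pics/cmp.png

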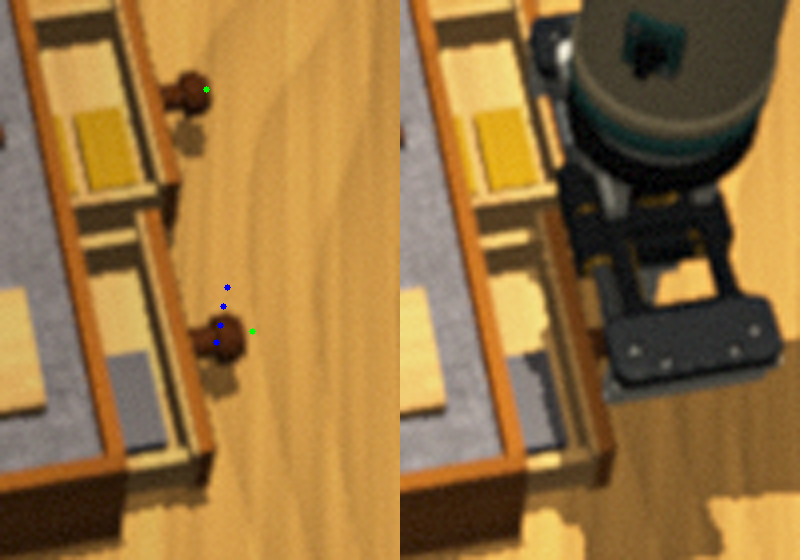

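```bash
python3 - <<'E'
from st import *
a=cv2.imread('pics/scene0.png');b=cv2.imread('pics/top0.png')
def blob(im,c,w=12):
    # dark brown pixels near c (col,row)
    x,y=c; r=im[y-w:y+w,x-w:x+w].astype(int); m=(r.max(2)<95); ys,xs=np.nonzero(m); return m,ys+y-w,xs+x-w
for k,cs,ct in(("L",(307,234),(236,222)),("R",(298,173),(295,213))):
    for im,c in((a,cs),(b,ct)):
        m,ys,xs=blob(im,c); print(k,c,m.sum(),'mean',xs.mean().round(1),ys.mean().round(1),'x',xs.min(),xs.max(),'y',ys.min(),ys.max())
C={n:get_image(n) for n in("scene","top")}
def tri(u,v):
    Y=cv2.triangulatePoints(P(C['scene']),P(C['top']),np.array(u,float).reshape(2,1),np.array(v,float).reshape(2,1))[:,0];Y=Y[:3]/Y[3]
    return (chestframe(Y)*1e3).round(1),(proj(C['scene'],Y)-u).round(1)
print('rim L',tri((308,234.2),(236.2,222)))
print('end L',tri((310,233),(236.5,225)))
print('rim R',tri((250+197/4,150+92/4),(295,213)))
A=np.hstack([cv2.resize(a[150:290,250:350],None,fx=4,fy=4),cv2.resize(b[170:240,195:345],None,fx=5.3,fy=5.3)[:371] if 0 else cv2.resize(cv2.copyMakeBorder(b[190:260,200:300],0,70,0,0,cv2.BORDER_CONSTANT),None,fx=4,fy=4)])
cv2.imwrite('pics/c2.png',A)
E
```

```text
t 6.275 TCP in chest mm [-137.1   74.4   37.5] tool yaw vs chest 0.14 F [-0.03 -0.3   1.17]
L (307, 234) 119 mean 304.7 235.2 x 298 310 y 229 241
L (236, 222) 148 mean 235.6 219.5 x 224 247 y 211 228
R (298, 173) 91 mean 296.2 173.9 x 290 301 y 169 179
R (295, 213) 153 mean 293.9 210.2 x 283 306 y 201 218
rim L (array([-140.9,   72.9,   41.9]), array([-2.4, -0.9]))
end L (array([-146.6,   72.9,   43.7]), array([-1.5, -0.6]))
rim R (array([-156.8,  -72.1,   41. ]), array([-1.7, -0.6]))
```

View pics/c2.png

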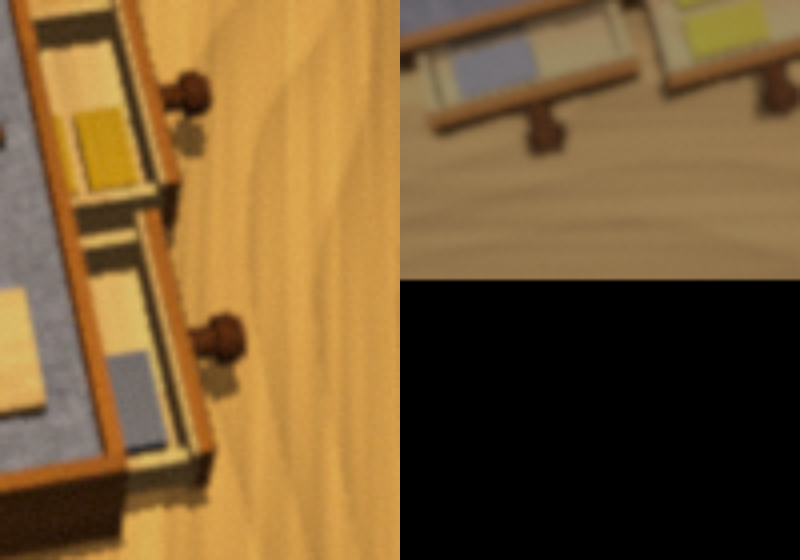

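Call:
{"op": "step_arm", "data": {
  "rows": [
    [-1, [-0.03, 0, 0], 0],
    [-1, [-0.06, 0, 0], 0],
    [-1, [-0.09, 0, 0], 0],
    [-1, [-0.12, 0, 0], 0]
  ]
}}

```text
t: 6.88
tool_pos: [0.5039, 0.0995, 0.0374]
orientation: [-0.125, 0.992, -0.0, -0.001]
wrist_force: [-1.4, -0.7, 1.0]
finger_gap: 0.0003
finger_force: 0.8
```

```bash
python3 - <<'E'
from st import *
c=get_image("scene");s0=cv2.imread('pics/scene0.png')
# shift of left-drawer side corner patch
for nm,(x0,y0,x1,y1) in dict(corner=(286,252,306,272),top=(280,205,296,225)).items():
    t=s0[y0:y1,x0:x1]; w=c['img'][y0-12:y1+12,x0-25:x1+12]
    r=cv2.matchTemplate(w,t,cv2.TM_CCOEFF_NORMED);_,m,_,l=cv2.minMaxLoc(r);print(nm,l[0]-25,l[1]-12,round(m,2))
E
```

```text
t 6.875 TCP in chest mm [-125.4   74.4   37.4] tool yaw vs chest 0.15 F [-1.39 -0.7   0.97]
corner -2 0 0.87
top -3 0 0.38
```

Call:
{"op": "step_arm", "data": {
  "rows": [
    [-1, [-0.04, 0, 0], 0],
    [-1, [-0.08, 0, 0], 0],
    [-1, [-0.12, 0, 0], 0],
    [-1, [-0.16, 0, 0], 0],
    [-1, [-0.2, 0, 0], 0]
  ]
}}

```text
t: 7.55
tool_pos: [0.5241, 0.1046, 0.0375]
orientation: [-0.124, 0.992, 0.0, -0.0]
wrist_force: [-2.0, -0.3, 0.2]
finger_gap: 0.0006
finger_force: 0.8
```

```bash
cat > sh.py <<'E'
from st import *
c=get_image("scene");s0=cv2.imread('pics/scene0.png')
for nm,(x0,y0,x1,y1) in dict(Lcorner=(286,252,306,272),Rcorner=(268,150,284,170)).items():
    t=s0[y0:y1,x0:x1]; w=c['img'][y0-12:y1+12,x0-40:x1+12]
    r=cv2.matchTemplate(w,t,cv2.TM_CCOEFF_NORMED);_,m,_,l=cv2.minMaxLoc(r);print(nm,l[0]-40,l[1]-12,round(m,2))
cv2.imwrite("pics/sh.png",cv2.resize(c['img'][120:300,170:410],(800,600),interpolation=cv2.INTER_CUBIC))
E
python3 sh.py
```

```text
t 7.55 TCP in chest mm [-104.6   74.5   37.5] tool yaw vs chest 0.14 F [-1.96 -0.32  0.23]
Lcorner -13 2 0.71
Rcorner -13 2 0.52
```

View pics/sh.png

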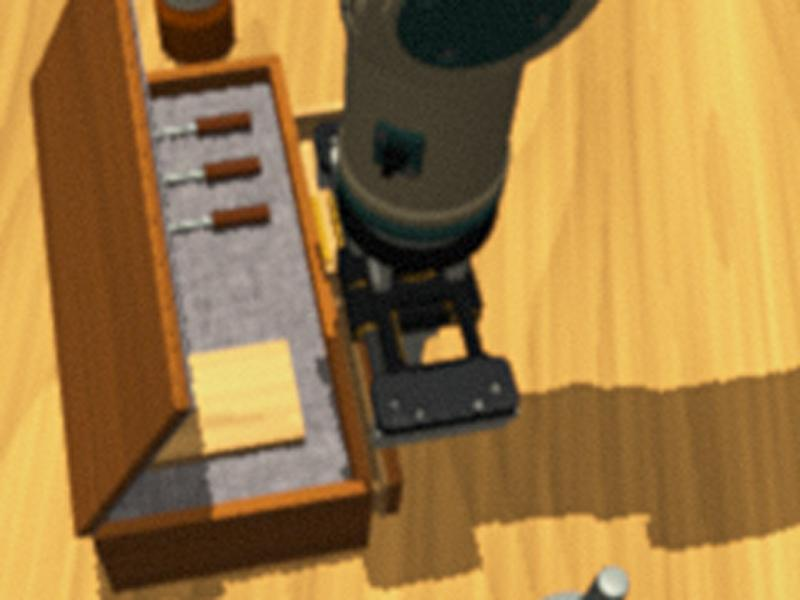

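Call:
{"op": "step_arm", "data": {
  "rows": [
    [-1, [-0.03, 0, 0], 0],
    [-1, [-0.06, 0, 0], 0],
    [-1, [-0.09, 0, 0], 0]
  ]
}}

```text
t: 7.98
tool_pos: [0.5327, 0.1068, 0.0375]
orientation: [-0.125, 0.992, 0.0, -0.0]
wrist_force: [-1.1, -0.2, 0.4]
finger_gap: 0.0005
finger_force: 0.8
```

Call:
{"op": "step_arm", "data": {
  "rows": [
    [-1, [-0.02, 0, 0], 0],
    [-1, [-0.04, 0, 0], 0]
  ]
}}

```text
t: 8.22
tool_pos: [0.5365, 0.1078, 0.0375]
orientation: [-0.125, 0.992, 0.0, -0.0]
wrist_force: [-1.9, 0.1, -0.9]
finger_gap: 0.0006
finger_force: 0.8
```

```bash
python3 sh.py
```

```text
t 8.225 TCP in chest mm [-91.8  74.5  37.5] tool yaw vs chest 0.15 F [-1.86  0.13 -0.87]
Lcorner -19 3 0.73
Rcorner 6 12 0.59
```

Call:
{"op": "step_arm", "data": {
  "rows": [
    [-1, [-0.02, 0, 0], 0],
    [-1, [-0.04, 0, 0], 0]
  ]
}}

```text
t: 8.52
tool_pos: [0.5404, 0.1088, 0.0376]
orientation: [-0.125, 0.992, 0.0, -0.0]
wrist_force: [-1.7, -0.4, 1.7]
finger_gap: 0.0
finger_force: 0.8
```

Call:
{"op": "step_arm", "data": {
  "rows": [
    [-1, [-0.015, 0, 0], 0],
    [-1, [-0.03, 0, 0], 0]
  ]
}}

```text
t: 8.78
tool_pos: [0.5433, 0.1095, 0.0375]
orientation: [-0.125, 0.992, 0.0, -0.0]
wrist_force: [-1.7, 0.1, -0.8]
finger_gap: 0.0007
finger_force: 0.8
```

```bash
python3 sh.py
```

```text
t 8.775 TCP in chest mm [-84.8  74.5  37.5] tool yaw vs chest 0.15 F [-1.67  0.07 -0.76]
Lcorner -21 3 0.69
Rcorner 1 12 0.58
```

View pics/sh.png

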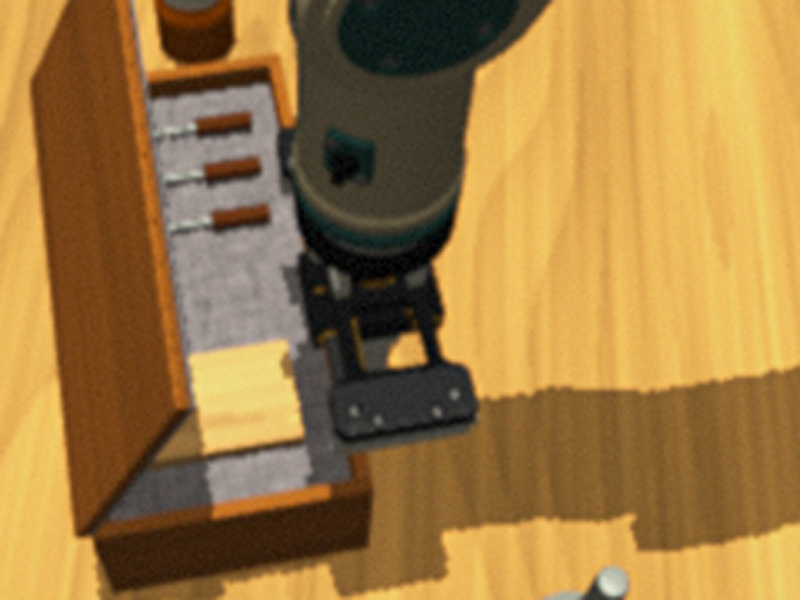

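Call:
{"op": "step_arm", "data": {
  "rows": [
    [-1, [-0.015, 0, 0], 0],
    [-1, [-0.03, 0, 0], 0]
  ]
}}

```text
t: 9.07
tool_pos: [0.5438, 0.1096, 0.0374]
orientation: [-0.124, 0.992, -0.0, -0.002]
wrist_force: [-7.1, -0.5, 5.3]
finger_gap: 0.0006
finger_force: 3.8
```

Call:
{"op": "step_arm", "data": {
  "rows": [
    [-1, [-0.015, 0, 0], 0],
    [-1, [-0.03, 0, 0], 0]
  ]
}}

```text
t: 9.32
tool_pos: [0.5436, 0.1095, 0.0371]
orientation: [-0.124, 0.992, -0.001, -0.005]
wrist_force: [-12.6, -1.8, 10.3]
finger_gap: 0.0005
finger_force: 6.2
```

Call:
{"op": "step_arm", "data": {
  "rows": [
    [-1, [0.05, 0, 0], 0],
    [-1, [0.1, 0, 0], 0],
    [-1, [0.15, 0, 0], 0],
    [-1, [0.4, 0, 0], 0],
    [-1, [0.8, 0, 0], 0],
    [-1, [0.8, 0, 0], 0]
  ]
}}

```text
t: 10.07
tool_pos: [0.4684, 0.0902, 0.0376]
orientation: [-0.124, 0.992, -0.0, -0.002]
wrist_force: [0.5, 0.7, -0.3]
finger_gap: 0.0007
finger_force: 0.0
```

```bash
python3 - <<'E'
from st import *
c=get_image("scene");cv2.imwrite("pics/s5.png",cv2.resize(c['img'][120:300,170:410],(800,600),interpolation=cv2.INTER_CUBIC))
E
```

```text
t 10.075 TCP in chest mm [-162.2   74.1   37.6] tool yaw vs chest 0.13 F [ 0.53  0.67 -0.32]
```

View pics/s5.png

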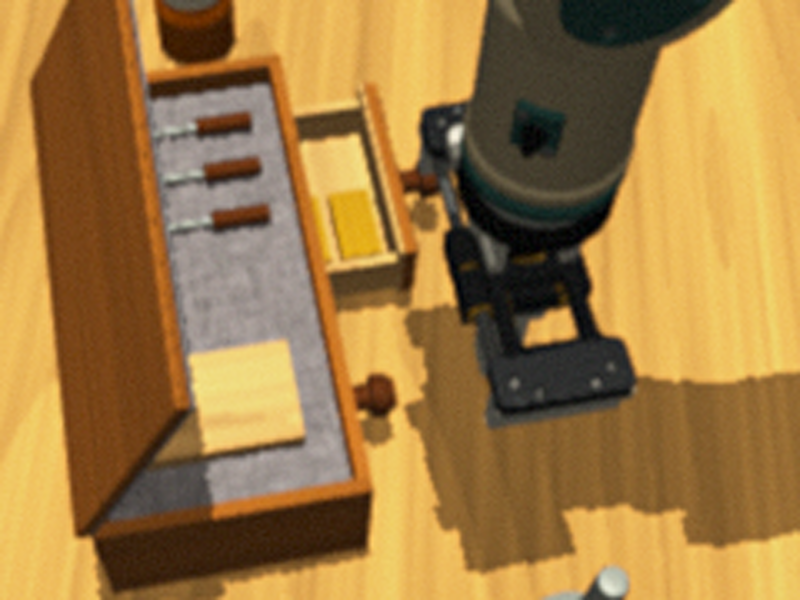

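```bash
python3 - <<'E'
from st import *
C={n:get_image(n) for n in("scene","top")}
for k in("knob_left","knob_right","lid_edge","lid_hinge","chest","mandrel","jar"):
    m=[mark_of(k,n)[:1] for n in C]
    print(k,[[(np.round(d['position'],1).tolist(),round(d['confidence'],2)) for d in x] for x in m])
    if all(m):
        q=[np.array(x[0]['position'])[::-1].astype(float).reshape(2,1) for x in m]
        Y=cv2.triangulatePoints(P(C['scene']),P(C['top']),q[0],q[1])[:,0];Y=Y[:3]/Y[3]; print('  ',Y.round(4),'chest mm',(chestframe(Y)*1e3).round(1))
# camera centers
for n in C: print(n,-C[n]['R'].T@C[n]['t'])
print('tcp px',proj(C['scene'],s['tool_pos']),proj(C['top'],s['tool_pos']))
E
```

```text
t 10.125 TCP in chest mm [-159.2   74.2   37.9] tool yaw vs chest 0.14 F [-0.21 -0.18 -0.53]
knob_left [[([236.3, 289.1], 0.51)], []]
knob_right [[([176.0, 302.9], 0.81)], [([214.3, 295.7], 0.6)]]
   [ 0.5038 -0.0516  0.0302] chest mm [-162.5  -72.1   30.2]
lid_edge [[([161.6, 213.8], 0.85)], [([128.6, 244.3], 0.84)]]
   [0.6628 0.0643 0.2308] chest mm [ 20.    1.4 230.8]
lid_hinge [[([206.9, 191.7], 0.68)], [([126.5, 241.6], 0.91)]]
   [0.7164 0.075  0.0892] chest mm [74.6 -1.3 89.2]
chest [[([222.8, 230.5], 0.75)], [([167.5, 246.2], 0.6)]]
   [0.6405 0.0663 0.01  ] chest mm [-1.1  8.9 10. ]
mandrel [[([316.1, 341.0], 0.86)], [([258.2, 174.3], 0.8)]]
   [0.4149 0.2465 0.0138] chest mm [-175.8  238.7   13.8]
jar [[([132.6, 232.1], 0.77)], [([151.7, 343.5], 0.73)]]
   [ 0.673  -0.1884 -0.0064] chest mm [ -31.9 -246.1   -6.4]
scene [0.54777133 0.46539427 0.80430781]
top [0.40018613 0.03650789 1.05354288]
tcp px [314.54433187 233.28743796] [237.0523052  231.63394654]
```

Call:
{"op": "step_arm", "data": {
  "rows": [
    [-1, [0.45, 0, 0], 0],
    [-1, [0.45, -0.4, 0], 0],
    [-1, [0.45, -0.8, 0], 0],
    [-1, [0.45, -1, 0], 0],
    [-1, [0.45, -1, 0], 0]
  ]
}}

```text
t: 11.55
tool_pos: [0.453, -0.0183, 0.0376]
orientation: [-0.123, 0.992, -0.0, 0.0]
wrist_force: [0.3, 0.5, 0.3]
finger_gap: 0.0004
finger_force: 0.0
```

Call:
{"op": "step_arm", "data": {
  "rows": [
    [-1, [0, -0.3, 0], 0],
    [-1, [0, -0.47, 0], 0],
    [-1, [-0.1, -0.47, 0], 0],
    [-1, [-0.2, -0.47, 0], 0],
    [-1, [-0.25, -0.47, 0], 0],
    [-1, [-0.3, -0.47, 0], 0],
    [-1, [-0.35, -0.47, 0], 0],
    [-1, [-0.4, -0.47, 0], 0]
  ]
}}

```text
t: 12.55
tool_pos: [0.5032, -0.0523, 0.0375]
orientation: [-0.125, 0.992, 0.0, -0.0]
wrist_force: [0.4, 0.4, -0.5]
finger_gap: 0.0008
finger_force: 0.0
```

```bash
echo "print('M',np.round(s['ft_torque'],2),'dx knob', )" >> st.py; python3 st.py
```

```text
t 12.55 TCP in chest mm [-163.3  -72.6   37.5] tool yaw vs chest 0.15 F [ 0.39  0.39 -0.5 ]
M [ 0.02 -0.03 -0.02] dx knob
```

Call:
{"op": "step_arm", "data": {
  "rows": [
    [-1, [-0.05, 0, 0], 0],
    [-1, [-0.1, 0, 0], 0],
    [-1, [-0.15, 0, 0], 0],
    [-1, [-0.2, 0, 0], 0],
    [-1, [-0.24, 0, 0], 0],
    [-1, [-0.28, 0, 0], 0],
    [-1, [-0.32, 0, 0], 0]
  ]
}}

```text
t: 13.42
tool_pos: [0.5339, -0.0446, 0.0375]
orientation: [-0.124, 0.992, 0.0, -0.0]
wrist_force: [-2.0, 0.3, 0.6]
finger_gap: 0.0007
finger_force: 0.8
```

```bash
for i in 1 2 3 4; do python3 -c "
from st import *
get_image('top')"; done
```

```text
t 13.425 TCP in chest mm [-131.6  -72.6   37.5] tool yaw vs chest 0.14 F [-2.01  0.31  0.6 ]
M [-0.03  0.37 -0.03] dx knob
t 13.475 TCP in chest mm [-130.7  -72.6   37.5] tool yaw vs chest 0.15 F [-1.34 -0.33  0.32]
M [-0.02  0.29  0.01] dx knob
t 13.525 TCP in chest mm [-130.8  -72.6   37.5] tool yaw vs chest 0.16 F [-0.37 -0.92 -0.41]
M [-0.    0.07 -0.02] dx knob
t 13.575 TCP in chest mm [-130.8  -72.6   37.6] tool yaw vs chest 0.15 F [-0.44 -0.09 -0.57]
M [ 0.01  0.04 -0.  ] dx knob
```

Call:
{"op": "step_arm", "data": {
  "rows": [
    [-1, [-0.04, 0, 0], 0],
    [-1, [-0.08, 0, 0], 0],
    [-1, [-0.12, 0, 0], 0],
    [-1, [-0.16, 0, 0], 0],
    [-1, [-0.2, 0, 0], 0],
    [-1, [-0.24, 0, 0], 0],
    [-1, [-0.28, 0, 0], 0],
    [-1, [-0.32, 0, 0], 0],
    [-1, [-0.35, 0, 0], 0],
    [-1, [-0.37, 0, 0], 0]
  ]
}}

```text
t: 14.88
tool_pos: [0.57, -0.0353, 0.0375]
orientation: [-0.125, 0.992, 0.0, -0.0]
wrist_force: [-1.1, -0.1, 0.4]
finger_gap: 0.0004
finger_force: 0.8
```

Call:
{"op": "step_arm", "data": {
  "rows": [
    [-1, [-0.02, 0, 0], 0],
    [-1, [-0.04, 0, 0], 0],
    [-1, [-0.06, 0, 0], 0]
  ]
}}

```text
t: 15.25
tool_pos: [0.5757, -0.0339, 0.0376]
orientation: [-0.125, 0.992, 0.0, -0.0]
wrist_force: [-1.4, -0.4, 0.4]
finger_gap: 0.0007
finger_force: 0.8
```

Call:
{"op": "step_arm", "data": {
  "rows": [
    [-1, [-0.015, 0, 0], 0],
    [-1, [-0.03, 0, 0], 0]
  ]
}}

```text
t: 15.5
tool_pos: [0.5786, -0.0331, 0.0376]
orientation: [-0.125, 0.992, 0.0, -0.0]
wrist_force: [-2.6, -0.4, 0.6]
finger_gap: 0.0005
finger_force: 0.8
```

```bash
python3 st.py
```

```text
t 15.5 TCP in chest mm [-85.4 -72.4  37.6] tool yaw vs chest 0.15 F [-2.58 -0.39  0.59]
M [0.07 0.4  0.05] dx knob
```

Call:
{"op": "step_arm", "data": {
  "rows": [
    [-1, [-0.015, 0, 0], 0],
    [-1, [-0.03, 0, 0], 0]
  ]
}}

```text
t: 15.75
tool_pos: [0.5805, -0.0327, 0.0375]
orientation: [-0.124, 0.992, -0.0, -0.001]
wrist_force: [-5.5, -1.5, 3.8]
finger_gap: 0.0005
finger_force: 2.6
```

Call:
{"op": "step_arm", "data": {
  "rows": [
    [-1, [-0.015, 0, 0], 0],
    [-1, [-0.03, 0, 0], 0]
  ]
}}

```text
t: 16.0
tool_pos: [0.5802, -0.0328, 0.0372]
orientation: [-0.124, 0.992, -0.0, -0.004]
wrist_force: [-10.4, -1.6, 7.8]
finger_gap: 0.0005
finger_force: 5.2
```

```bash
python3 st.py
```

```text
t 16.0 TCP in chest mm [-83.8 -72.5  37.2] tool yaw vs chest 0.11 F [-10.35  -1.61   7.77]
M [-0.33  2.28  0.02] dx knob
```

Call:
{"op": "step_arm", "data": {
  "rows": [
    [-1, [0.04, 0, 0], 0],
    [-1, [0.08, 0, 0], 0],
    [-1, [0.3, 0, 0], 0],
    [-1, [0.7, 0, 0], 0],
    [-1, [0.7, 0, -0.5], 0],
    [-1, [0.7, 0, -1], 0],
    [-1, [0.7, 0, -1], 0]
  ]
}}

```text
t: 16.88
tool_pos: [0.5207, -0.0491, 0.1414]
orientation: [-0.124, 0.992, -0.001, 0.005]
wrist_force: [-0.2, -0.6, 0.5]
finger_gap: 0.0005
finger_force: 0.0
```

Call:
{"op": "step_arm", "data": {
  "rows": [
    [-1, [0, 0.3, -0.4], 0],
    [-1, [0, 0.6, -0.8], 0],
    [-1, [0, 0.72, -1], 0],
    [-1, [0, 0.72, -1], 0]
  ]
}}

```text
t: 17.38
tool_pos: [0.4999, 0.0219, 0.2382]
orientation: [-0.126, 0.992, 0.0, 0.002]
wrist_force: [0.4, -0.1, -0.7]
finger_gap: 0.0006
finger_force: 0.0
```

```bash
python3 - <<'E'
from st import *
C={n:get_image(n) for n in("scene","top")}
for k in("knob_left","knob_right","lid_edge"):
  for n in C: print(k,n,[(np.round(d['position'],1).tolist(),round(d['confidence'],2)) for d in mark_of(k,n)[:1]], proj(C[n],chest_pt(p,dict(knob_left=(-.105,.0725,.04),knob_right=(-.105,-.0725,.04),lid_edge=pts(p)['lid_edge'])[k])).round(1)[::-1])
E
```

```text
t 17.375 TCP in chest mm [-1.483e+02  2.000e-01  2.382e+02] tool yaw vs chest 0.27 F [ 0.35 -0.06 -0.68]
M [ 0.04  0.03 -0.06] dx knob
knob_left scene [([235.4, 289.8], 0.62)] [236.4 287.8]
knob_left top [([210.4, 234.1], 0.49)] [210. 232.]
knob_right scene [([175.8, 277.1], 0.69)] [176.  273.9]
knob_right top [] [194.4 288.8]
lid_edge scene [([160.7, 209.4], 0.87)] [158.4 210.2]
lid_edge top [([128.9, 246.3], 0.74)] [131.2 244.5]
```

Call:
{"op": "step_arm", "data": {
  "rows": [
    [-1, [0, 0, -0.45], 0],
    [-1, [0, 0, -0.45], 0],
    [-1, [-0.5, 0, -0.45], 0],
    [-1, [-1, 0, -0.45], 0],
    [-1, [-1, 0, -0.45], 0]
  ]
}}

```text
t: 18.4
tool_pos: [0.5974, 0.0465, 0.2802]
orientation: [-0.125, 0.992, 0.0, -0.001]
wrist_force: [-1.3, -0.1, -0.1]
finger_gap: 0.0006
finger_force: 0.0
```

Call:
{"op": "step_arm", "data": {
  "rows": [
    [-1, [-0.5, 0, 0], 0],
    [-1, [-1, 0, 0], 0],
    [-1, [-1, 0, 0], 0]
  ]
}}

```text
t: 18.77
tool_pos: [0.6931, 0.0708, 0.2796]
orientation: [-0.125, 0.992, 0.0, -0.001]
wrist_force: [-0.4, 0.4, -0.6]
finger_gap: 0.0007
finger_force: 0.0
```

Call:
{"op": "step_arm", "data": {
  "rows": [
    [-1, [-0.4, 0, 0], 0],
    [-1, [-0.43, 0, 0], 0],
    [-1, [-0.43, 0, 0.4], 0],
    [-1, [-0.43, 0, 0.8], 0],
    [-1, [-0.43, 0, 0.88], 0],
    [-1, [-0.43, 0, 0.88], 0]
  ]
}}

```text
t: 19.52
tool_pos: [0.7338, 0.0803, 0.1955]
orientation: [-0.124, 0.992, -0.0, 0.0]
wrist_force: [-0.3, -0.1, -0.2]
finger_gap: 0.0007
finger_force: 0.0
```

```bash
python3 st.py
```

```text
t 19.525 TCP in chest mm [ 92.8  -0.3 195.5] tool yaw vs chest 0.12 F [-0.25 -0.14 -0.17]
M [ 0.03  0.   -0.01] dx knob
```

Call:
{"op": "step_arm", "data": {
  "rows": [
    [-1, [0.05, 0, 0], 0],
    [-1, [0.09, 0, 0], 0],
    [-1, [0.13, 0, 0], 0],
    [-1, [0.17, 0, 0], 0]
  ]
}}

```text
t: 20.02
tool_pos: [0.7176, 0.0765, 0.1949]
orientation: [-0.125, 0.992, -0.0, 0.0]
wrist_force: [-0.1, -1.3, 0.5]
finger_gap: 0.0004
finger_force: 0.0
```

Call:
{"op": "step_arm", "data": {
  "rows": [
    [-1, [0.04, 0, 0], 0],
    [-1, [0.08, 0, 0], 0],
    [-1, [0.12, 0, 0], 0]
  ]
}}

```text
t: 20.4
tool_pos: [0.7058, 0.0735, 0.1945]
orientation: [-0.124, 0.992, 0.0, -0.0]
wrist_force: [-1.2, 0.2, 0.0]
finger_gap: 0.0003
finger_force: 0.0
```

Call:
{"op": "step_arm", "data": {
  "rows": [
    [-1, [0.04, 0, 0], 0],
    [-1, [0.08, 0, 0], 0],
    [-1, [0.12, 0, 0], 0]
  ]
}}

```text
t: 20.78
tool_pos: [0.6943, 0.0706, 0.1946]
orientation: [-0.125, 0.992, 0.0, 0.0]
wrist_force: [-0.3, 0.1, 0.1]
finger_gap: 0.0004
finger_force: 0.0
```

```bash
python3 st.py
```

```text
t 20.775 TCP in chest mm [ 5.210e+01 -1.000e-01  1.946e+02] tool yaw vs chest 0.15 F [-0.34  0.05  0.08]
M [0.03 0.05 0.06] dx knob
```

Call:
{"op": "step_arm", "data": {
  "rows": [
    [-1, [0.04, 0, 0], 0],
    [-1, [0.08, 0, 0], 0],
    [-1, [0.12, 0, 0], 0]
  ]
}}

```text
t: 21.15
tool_pos: [0.6827, 0.0676, 0.1946]
orientation: [-0.124, 0.992, -0.0, 0.0]
wrist_force: [0.2, -1.2, 0.3]
finger_gap: 0.0004
finger_force: 0.0
```

```bash
python3 st.py
```

```text
t 21.15 TCP in chest mm [ 40.1  -0.2 194.6] tool yaw vs chest 0.14 F [ 0.23 -1.16  0.3 ]
M [ 0.07  0.03 -0.01] dx knob
```

Call:
{"op": "step_arm", "data": {
  "rows": [
    [-1, [0.04, 0, 0], 0],
    [-1, [0.08, 0, 0], 0],
    [-1, [0.12, 0, 0], 0]
  ]
}}

```text
t: 21.52
tool_pos: [0.6718, 0.0649, 0.1948]
orientation: [-0.125, 0.992, 0.0, 0.001]
wrist_force: [1.2, 0.6, 0.2]
finger_gap: 0.0005
finger_force: 0.8
```

```bash
python3 - <<'E'
from st import *
C={n:get_image(n) for n in("scene","top")}
for n in C: print(n,[(np.round(d['position'],1).tolist(),round(d['confidence'],2)) for d in mark_of("lid_edge",n)[:2]],proj(C[n],s['tool_pos'])[::-1])
E
```

```text
t 21.525 TCP in chest mm [ 2.890e+01 -1.000e-01  1.948e+02] tool yaw vs chest 0.15 F [1.24 0.6  0.17]
M [ 0.1  -0.53 -0.02] dx knob
scene [([158.2, 215.2], 0.92), ([235.0, 289.6], 0.39)] [172.41683456 207.25332175]
top [] [132.81563276 244.07781065]
```

```bash
python3 - <<'E'
import numpy as np
f=lambda d:np.array([75-114.5*np.cos(np.radians(d)),92+114.5*np.sin(np.radians(d))])
for a,step,n in((64,3,8),(40,3,8),(16,1.5,8)):
    print(a,[(-(f(a-step*i)-f(a))/100).round(2).tolist() for i in range(1,n+1)],f(a-step*n).round(1)+[4,0])
E
```

```text
64 [[0.05, 0.03], [0.1, 0.06], [0.15, 0.09], [0.2, 0.13], [0.25, 0.16], [0.29, 0.21], [0.34, 0.25], [0.38, 0.29]] [ -8.7 165.6]
40 [[0.04, 0.05], [0.07, 0.1], [0.1, 0.15], [0.13, 0.2], [0.16, 0.25], [0.18, 0.31], [0.21, 0.36], [0.22, 0.42]] [-31.1 123.6]
16 [[0.01, 0.03], [0.02, 0.06], [0.02, 0.09], [0.03, 0.12], [0.03, 0.15], [0.04, 0.18], [0.04, 0.21], [0.04, 0.24]] [-35.2 100. ]
```

Call:
{"op": "step_arm", "data": {
  "rows": [
    [-1, [0.05, 0, 0.03], 0],
    [-1, [0.1, 0, 0.06], 0],
    [-1, [0.15, 0, 0.09], 0],
    [-1, [0.2, 0, 0.13], 0],
    [-1, [0.25, 0, 0.16], 0],
    [-1, [0.29, 0, 0.21], 0],
    [-1, [0.34, 0, 0.25], 0],
    [-1, [0.38, 0, 0.29], 0]
  ]
}}

```text
t: 22.72
tool_pos: [0.634, 0.0552, 0.1652]
orientation: [-0.125, 0.992, -0.0, -0.0]
wrist_force: [0.5, -0.1, 1.6]
finger_gap: 0.0007
finger_force: 0.7
```

```bash
python3 - <<'E'
from st import *
C={n:get_image(n) for n in("scene","top")}
for n in C: print(n,[(np.round(d['position'],1).tolist(),round(d['confidence'],2)) for d in mark_of("lid_edge",n)[:2]],proj(C[n],s['tool_pos'])[::-1])
for th in(.2,.4,.6,.8):
    L=pts([*p[:5],th])['lid_edge']; print(th,[proj(C[n],chest_pt(p,L)).round(1)[::-1] for n in C])
E
```

```text
t 22.725 TCP in chest mm [-10.1  -0.3 165.2] tool yaw vs chest 0.15 F [ 0.47 -0.12  1.56]
M [ 0.04 -0.1  -0.02] dx knob
scene [([164.2, 243.4], 0.75)] [178.43034211 230.92299604]
top [] [153.19712822 249.24729366]
0.2 [array([183.4, 265. ]), array([182.6, 256.7])]
0.4 [array([175.9, 259.1]), array([175.5, 255.2])]
0.6 [array([169.2, 249.8]), array([165.9, 253.1])]
0.8 [array([163.7, 237.3]), array([154.1, 250.3])]
```

Lid is following (about 0.7 rad). Continue.

Call:
{"op": "step_arm", "data": {
  "rows": [
    [-1, [0.04, 0, 0.05], 0],
    [-1, [0.07, 0, 0.1], 0],
    [-1, [0.1, 0, 0.15], 0],
    [-1, [0.13, 0, 0.2], 0],
    [-1, [0.16, 0, 0.25], 0],
    [-1, [0.18, 0, 0.3], 0],
    [-1, [0.2, 0, 0.35], 0],
    [-1, [0.22, 0, 0.4], 0]
  ]
}}

```text
t: 23.92
tool_pos: [0.6129, 0.0498, 0.1251]
orientation: [-0.125, 0.992, 0.0, -0.0]
wrist_force: [-0.5, -0.1, 1.2]
finger_gap: 0.0003
finger_force: 0.6
```

Call:
{"op": "step_arm", "data": {
  "rows": [
    [-1, [0.01, 0, 0.03], 0],
    [-1, [0.02, 0, 0.06], 0],
    [-1, [0.02, 0, 0.09], 0],
    [-1, [0.03, 0, 0.12], 0],
    [-1, [0.03, 0, 0.15], 0]
  ]
}}

```text
t: 24.55
tool_pos: [0.6101, 0.0491, 0.1104]
orientation: [-0.125, 0.992, 0.0, -0.0]
wrist_force: [-1.0, 0.3, 1.2]
finger_gap: 0.0009
finger_force: 0.6
```

```bash
python3 - <<'E'
from st import *
c=get_image("scene")
print([(np.round(d['position'],1).tolist(),round(d['confidence'],2)) for d in mark_of("lid_edge","scene")[:2]])
for th in(0,.1,.2,.3): print(th,proj(c,chest_pt(p,pts([*p[:5],th])['lid_edge'])).round(1)[::-1])
E
```

```text
t 24.55 TCP in chest mm [-34.7  -0.4 110.4] tool yaw vs chest 0.15 F [-1.04  0.33  1.15]
M [0.04 0.17 0.03] dx knob
[([180.8, 264.4], 0.95)]
0 [191.4 267.5]
0.1 [187.4 266.6]
0.2 [183.4 265. ]
0.3 [179.6 262.5]
```

Call:
{"op": "step_arm", "data": {
  "rows": [
    [-1, [0, 0, 0.02], 0],
    [-1, [0, 0, 0.04], 0],
    [-1, [0, 0, 0.06], 0]
  ]
}}

```text
t: 25.02
tool_pos: [0.6102, 0.0492, 0.1045]
orientation: [-0.125, 0.992, 0.0, -0.0]
wrist_force: [-0.4, 0.1, 1.4]
finger_gap: 0.0005
finger_force: 0.6
```

Call:
{"op": "step_arm", "data": {
  "rows": [
    [-1, [0, 0, 0.015], 0],
    [-1, [0, 0, 0.03], 0]
  ]
}}

```text
t: 25.28
tool_pos: [0.6102, 0.0492, 0.1014]
orientation: [-0.125, 0.992, 0.0, -0.0]
wrist_force: [-0.6, -0.4, 0.9]
finger_gap: 0.0007
finger_force: 0.6
```

Call:
{"op": "step_arm", "data": {
  "rows": [
    [-1, [0, 0, 0.015], 0],
    [-1, [0, 0, 0.03], 0]
  ]
}}

```text
t: 25.52
tool_pos: [0.6102, 0.0491, 0.0984]
orientation: [-0.124, 0.992, -0.0, -0.0]
wrist_force: [-1.3, -0.2, 1.4]
finger_gap: 0.0005
finger_force: 0.6
```

Call:
{"op": "step_arm", "data": {
  "rows": [
    [-1, [0, 0, 0.015], 0],
    [-1, [0, 0, 0.03], 0]
  ]
}}

```text
t: 25.78
tool_pos: [0.6102, 0.0492, 0.0955]
orientation: [-0.125, 0.992, 0.0, -0.0]
wrist_force: [-0.2, 0.4, 1.1]
finger_gap: 0.0005
finger_force: 0.6
```

Call:
{"op": "step_arm", "data": {
  "rows": [
    [-1, [0, 0, 0.015], 0],
    [-1, [0, 0, 0.03], 0]
  ]
}}

```text
t: 26.02
tool_pos: [0.6102, 0.0491, 0.0924]
orientation: [-0.124, 0.992, 0.0, -0.0]
wrist_force: [-0.9, 0.3, 1.6]
finger_gap: 0.0003
finger_force: 0.6
```

Call:
{"op": "step_arm", "data": {
  "rows": [
    [-1, [0, 0, 0.015], 0],
    [-1, [0, 0, 0.03], 0]
  ]
}}

```text
t: 26.28
tool_pos: [0.6102, 0.0492, 0.0894]
orientation: [-0.124, 0.992, 0.0, -0.0]
wrist_force: [-0.8, -0.3, 1.7]
finger_gap: 0.0004
finger_force: 0.6
```

```bash
python3 - <<'E'
from st import *
c=get_image("scene")
print([(np.round(d['position'],1).tolist(),round(d['confidence'],2)) for d in mark_of("lid_edge","scene")[:2]])
E
```

```text
t 26.275 TCP in chest mm [-34.7  -0.4  89.4] tool yaw vs chest 0.14 F [-0.77 -0.27  1.73]
M [-0.03  0.19 -0.01] dx knob
[([186.5, 265.8], 0.73)]
```

Call:
{"op": "step_arm", "data": {
  "rows": [
    [-1, [0, 0, 0.015], 0],
    [-1, [0, 0, 0.03], 0]
  ]
}}

```text
t: 26.62
tool_pos: [0.6101, 0.0491, 0.0865]
orientation: [-0.124, 0.992, 0.0, -0.0]
wrist_force: [-0.8, -0.2, 1.2]
finger_gap: 0.0005
finger_force: 0.6
```

Call:
{"op": "step_arm", "data": {
  "rows": [
    [-1, [0, 0, 0.015], 0],
    [-1, [0, 0, 0.03], 0]
  ]
}}

```text
t: 26.88
tool_pos: [0.6101, 0.0492, 0.0834]
orientation: [-0.124, 0.992, 0.0, -0.0]
wrist_force: [-1.8, 0.1, 1.6]
finger_gap: 0.0
finger_force: 0.6
```

Call:
{"op": "step_arm", "data": {
  "rows": [
    [-1, [0, 0, 0.015], 0],
    [-1, [0, 0, 0.03], 0]
  ]
}}

```text
t: 27.12
tool_pos: [0.6102, 0.0492, 0.0804]
orientation: [-0.125, 0.992, 0.0, -0.0]
wrist_force: [-0.4, 0.1, 1.5]
finger_gap: 0.0004
finger_force: 0.6
```

Call:
{"op": "step_arm", "data": {
  "rows": [
    [-1, [0, 0, 0.015], 0],
    [-1, [0, 0, 0.03], 0]
  ]
}}

```text
t: 27.38
tool_pos: [0.6102, 0.0491, 0.0774]
orientation: [-0.124, 0.992, 0.0, -0.0]
wrist_force: [-0.5, 0.3, 2.3]
finger_gap: 0.0004
finger_force: 1.5
```

Call:
{"op": "step_arm", "data": {
  "rows": [
    [-1, [0, 0, 0.015], 0],
    [-1, [0, 0, 0.03], 0]
  ]
}}

```text
t: 27.62
tool_pos: [0.6103, 0.0492, 0.0771]
orientation: [-0.124, 0.992, -0.0, 0.0]
wrist_force: [-8.4, -1.4, 25.9]
finger_gap: 0.0005
finger_force: 13.5
```

```bash
python3 - <<'E'
from st import *
c=get_image("scene")
print([(np.round(d['position'],1).tolist(),round(d['confidence'],2)) for d in mark_of("lid_edge","scene")[:2]])
E
```

```text
t 27.625 TCP in chest mm [-34.6  -0.4  77.1] tool yaw vs chest 0.13 F [-8.35 -1.4  25.93]
M [-0.26  2.07 -0.06] dx knob
[([190.0, 267.6], 0.78)]
```

Call:
{"op": "step_arm", "data": {
  "rows": [
    [-1, [0, 0, -0.03], 0],
    [-1, [0, 0, -0.06], 0],
    [-1, [0, 0, -0.3], 0],
    [-1, [0, 0, -0.7], 0],
    [-1, [0.4, 0, -0.7], 0],
    [-1, [0.8, 0, -0.7], 0],
    [-1, [1, 0, -0.7], 0],
    [-1, [1, 0, -0.7], 0]
  ]
}}

```text
t: 28.72
tool_pos: [0.5125, 0.024, 0.1446]
orientation: [-0.124, 0.992, -0.0, -0.0]
wrist_force: [0.0, -0.5, -0.4]
finger_gap: 0.001
finger_force: 0.0
```

Call:
{"op": "step_arm", "data": {
  "rows": [
    [-1, [0.4, -0.35, 0], 0],
    [-1, [0.4, -0.72, 0], 0],
    [-1, [0.4, -0.72, 0.5], 0],
    [-1, [0.4, -0.72, 1], 0],
    [-1, [0.4, -0.72, 1], 0]
  ]
}}

```text
t: 29.35
tool_pos: [0.4907, -0.0548, 0.0416]
orientation: [-0.125, 0.992, 0.001, -0.003]
wrist_force: [0.8, -0.1, 0.3]
finger_gap: 0.0007
finger_force: 0.0
```

```bash
python3 - <<'E'
from st import *
C={n:get_image(n) for n in("scene","top")}
for k,l in dict(knob_left=(-.105,.0725,.04),knob_right=(-.105,-.0725,.04),lid_edge=(-.077,0,.102)).items():
  for n in C: print(k,n,[(np.round(d['position'],1).tolist(),round(d['confidence'],2)) for d in mark_of(k,n)[:1]],proj(C[n],chest_pt(p,l)).round(1)[::-1])
E
```

```text
t 29.35 TCP in chest mm [-176.   -71.9   41.6] tool yaw vs chest 0.17 F [ 0.78 -0.07  0.28]
M [ 0.03  0.01 -0.05] dx knob
knob_left scene [([240.2, 289.2], 0.5)] [236.4 287.8]
knob_left top [([184.4, 258.1], 0.68)] [210. 232.]
knob_right scene [([190.5, 267.1], 0.54)] [176.  273.9]
knob_right top [([192.4, 291.9], 0.72)] [194.4 288.8]
lid_edge scene [([190.4, 271.0], 0.87)] [191.4 267.5]
lid_edge top [([186.7, 260.7], 0.6)] [187.  257.3]
```

Call:
{"op": "step_arm", "data": {
  "rows": [
    [-1, [0, 0, 0.24], 0],
    [-1, [-0.2, 0, 0.24], 0],
    [-1, [-0.4, 0, 0.24], 0],
    [-1, [-0.46, 0, 0.24], 0],
    [-1, [-0.5, 0, 0.24], 0],
    [-1, [-0.54, 0, 0.24], 0],
    [-1, [-0.56, 0, 0.24], 0],
    [-1, [-0.58, 0, 0.24], 0]
  ]
}}

```text
t: 30.75
tool_pos: [0.5483, -0.041, 0.0206]
orientation: [-0.124, 0.992, 0.0, -0.0]
wrist_force: [-0.5, -1.0, -0.3]
finger_gap: 0.0002
finger_force: 0.0
```

Call:
{"op": "step_arm", "data": {
  "rows": [
    [-1, [-0.02, 0, 0], 0],
    [-1, [-0.04, 0, 0], 0]
  ]
}}

```text
t: 31.0
tool_pos: [0.5515, -0.0401, 0.0204]
orientation: [-0.124, 0.992, -0.0, -0.001]
wrist_force: [-3.0, -0.6, 1.9]
finger_gap: 0.0007
finger_force: 1.5
```

```bash
python3 st.py
```

```text
t 31.0 TCP in chest mm [-113.4  -72.5   20.4] tool yaw vs chest 0.14 F [-3.04 -0.56  1.94]
M [-0.15  0.7   0.05] dx knob
```

Call:
{"op": "step_arm", "data": {
  "rows": [
    [-1, [-0.02, 0, 0], 0],
    [-1, [-0.03, 0, 0], 0]
  ]
}}

```text
t: 31.25
tool_pos: [0.5515, -0.0401, 0.0201]
orientation: [-0.124, 0.992, -0.0, -0.004]
wrist_force: [-7.3, -3.1, 5.4]
finger_gap: 0.0002
finger_force: 3.7
```

```bash
python3 st.py
```

```text
t 31.25 TCP in chest mm [-113.5  -72.6   20.1] tool yaw vs chest 0.11 F [-7.25 -3.1   5.45]
M [-0.4   1.75  0.01] dx knob
```

Call:
{"op": "step_arm", "data": {
  "rows": [
    [-1, [0.04, 0, 0], 0],
    [-1, [0.1, 0, 0], 0],
    [-1, [0.6, 0, 0], 0],
    [-1, [0.7, 0.4, 0], 0],
    [-1, [0.7, 0.8, 0], 0],
    [-1, [0.7, 1, 0], 0],
    [-1, [0.7, 1, 0], 0]
  ]
}}

```text
t: 32.12
tool_pos: [0.4631, 0.0423, 0.0208]
orientation: [-0.126, 0.992, 0.0, 0.001]
wrist_force: [-0.5, -0.8, -0.4]
finger_gap: 0.0006
finger_force: 0.0
```

Call:
{"op": "step_arm", "data": {
  "rows": [
    [-1, [0, 0.3, 0], 0],
    [-1, [0, 0.45, 0], 0],
    [-1, [-0.3, 0.45, 0], 0],
    [-1, [-0.5, 0.45, 0], 0],
    [-1, [-0.55, 0.45, 0], 0],
    [-1, [-0.59, 0.45, 0], 0],
    [-1, [-0.62, 0.45, 0], 0]
  ]
}}

```text
t: 33.0
tool_pos: [0.5111, 0.0989, 0.0205]
orientation: [-0.124, 0.992, -0.0, -0.001]
wrist_force: [0.1, -0.3, -0.6]
finger_gap: 0.0
finger_force: 0.0
```

```bash
python3 st.py
```

```text
t 33.0 TCP in chest mm [-118.6   72.1   20.5] tool yaw vs chest 0.12 F [ 0.06 -0.28 -0.62]
M [ 0.09  0.01 -0.03] dx knob
```

Right drawer is solidly home. Same check on the left (contact expected near -114).

Call:
{"op": "step_arm", "data": {
  "rows": [
    [-1, [-0.02, 0, 0], 0],
    [-1, [-0.04, 0, 0], 0],
    [-1, [-0.055, 0, 0], 0],
    [-1, [-0.07, 0, 0], 0]
  ]
}}

```text
t: 33.5
tool_pos: [0.5155, 0.1003, 0.0202]
orientation: [-0.125, 0.992, -0.0, -0.003]
wrist_force: [-7.3, -0.8, 5.3]
finger_gap: 0.0003
finger_force: 3.5
```

```bash
python3 st.py
```

```text
t 33.5 TCP in chest mm [-114.    72.4   20.2] tool yaw vs chest 0.15 F [-7.3  -0.81  5.32]
M [-0.33  1.62  0.  ] dx knob
```

Both are home. Back off and check the bystanders and the lid before handing in.

Call:
{"op": "step_arm", "data": {
  "rows": [
    [-1, [0.04, 0, 0], 0],
    [-1, [0.1, 0, 0], 0],
    [-1, [0.5, 0, 0], 0],
    [-1, [0.6, 0, -0.4], 0],
    [-1, [0.6, 0, -0.9], 0],
    [-1, [0.6, 0, -1], 0],
    [-1, [0.6, 0, -1], 0]
  ]
}}

```text
t: 34.38
tool_pos: [0.461, 0.0864, 0.1209]
orientation: [-0.124, 0.992, 0.0, 0.001]
wrist_force: [-0.6, -0.7, -1.2]
finger_gap: 0.0002
finger_force: 0.0
```

Call:
{"op": "step_arm", "data": {
  "rows": [
    [-1, [0, 0, -0.5], 0],
    [-1, [0.3, 0, -1], 0],
    [-1, [0.3, 0, -1], 0],
    [-1, [0.3, 0, -1], 0]
  ]
}}

```text
t: 34.88
tool_pos: [0.4309, 0.0788, 0.2191]
orientation: [-0.125, 0.992, -0.0, -0.001]
wrist_force: [0.9, -0.2, 0.7]
finger_gap: 0.0002
finger_force: 0.0
```

```bash
python3 - <<'E'
from st import *
C={n:get_image(n) for n in("scene","top")}
for k in"knob_left knob_right lid_edge mandrel jar mould".split():
  print(k,[[(np.round(d['position'],1).tolist(),round(d['confidence'],2)) for d in mark_of(k,n)[:1]] for n in C])
job_done()
E
```

```text
t 34.875 TCP in chest mm [-201.3   72.2  219.1] tool yaw vs chest 0.15 F [ 0.91 -0.21  0.66]
M [ 0.03 -0.02 -0.01] dx knob
knob_left [[([235.6, 291.6], 0.45)], []]
knob_right [[([177.6, 273.2], 0.54)], [([190.6, 287.9], 0.48)]]
lid_edge [[([192.9, 269.3], 0.86)], [([186.9, 256.1], 0.84)]]
mandrel [[([317.7, 344.9], 0.96)], [([255.5, 177.8], 0.46)]]
jar [[([132.3, 228.5], 0.62)], [([150.7, 343.2], 0.71)]]
mould [[([335.7, 248.8], 0.89)], [([192.9, 165.0], 0.84)]]
the job is handed in; nothing more can be done
```

Job handed in at 34.9 s of the 64 s limit: both drawers were pushed home first, then the lid was pressed shut (peak wrist reading about 26 N). Afterwards I pressed both drawers lightly again on their knobs to confirm they were fully home, and the mandrel and jar read unmoved in the last camera check; the mould showed no shift in the top view.

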